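# Set the knobbed seals on their plinths

## Task

For the catalogue photograph, set the three knob-topped seal stones upright on the three wooden plinths, one on the middle of each: the tallest stone on the lowest plinth, the middle one on the middle plinth and the shortest on the highest, so that the knobs finish level. Leave the two flat-topped stones and the loupe where they are, and knock no stone over.

Things in the scene. Friction and masses are not known exactly. Their poses are not given: they have to be found in the camera images.
- tall_seal_center (a point): Tallest knob-topped seal stone, cream: square shaft 15 x 15 mm up to 55 mm, turned round knob 12 mm across above it, 66 mm high in all; x and y are square to the flat sides; stands loose on the table with the knob up at the start. Point: on its upright axis, half-way up; z up along the stone.
- medium_seal_center (a point): Middle knob-topped seal stone, grey-green: square shaft 18 x 18 mm up to 48 mm, round knob 15 mm across above it, 59 mm high in all; x and y are square to the flat sides; stands loose on the table with the knob up at the start. Point: on its upright axis, half-way up; z up along the stone.
- short_seal_center (a point): Shortest knob-topped seal stone, grey-green: oblong shaft 12 mm (x) by 26 mm (y) up to 38 mm, round knob 20 mm across above it, which overhangs the shaft in x; 49 mm high in all; best gripped on the shaft across its 26 mm, fingers closing along y; stands loose on the table with the knob up at the start. Point: on its upright axis, half-way up; z up along the stone.
- low_plinth_top (a point): Centre of the upper face of the lowest and broadest plinth: a fixed square block of pale wood with a grey felt top, 84 x 84 mm and 14 mm high, no rim, standing on the table; z up, x and y along its sides (turned by up to 0.5 rad).
- middle_plinth_top (a point): Centre of the upper face of the middle plinth: a fixed square block of pale wood with a grey felt top, 66 x 66 mm and 21 mm high, no rim, standing on the table; z up, x and y along its sides (turned by up to 0.5 rad).
- high_plinth_top (a point): Centre of the upper face of the highest and narrowest plinth: a fixed square block of pale wood with a grey felt top, 48 x 48 mm and 31 mm high, no rim, standing on the table; z up, x and y along its sides (turned by up to 0.5 rad).
- flat_seal_wide_center (a point): Flat-topped red stone without a knob, 22 x 22 mm, 42 mm high, stands loose among the others, to be left alone. Point: on its axis, half-way up.
- flat_seal_slim_center (a point): Flat-topped red stone without a knob, 16 x 16 mm, 50 mm high, stands loose among the others, to be left alone. Point: on its axis, half-way up.
- loupe_center (a point): Black eye loupe, 38 mm across and 30 mm high, standing loose behind the work, to be left alone. Point: on its axis, half-way up.
Not all that is in view belongs to the job. Leave any blue look-alike of the part that bears short_seal_center alone.

How it is judged (in metres and radians):
At the end, for the whole second after the job is handed in: Each knob-topped stone stands upright (within 0.1 rad) and at rest on its own plinth, its foot on the plinth's top and its axis within 12 mm of the middle: tallest on lowest, middle on middle, shortest on highest. The flat-topped stones and the loupe are within 30 mm of where they stood (horizontal distance between tall_seal_center and low_plinth_top below 0.012 m and z of tall_seal_center in the frame of low_plinth_top between 0.029 and 0.037 m and angle between each of tall_seal_center, medium_seal_center, short_seal_center's own z axis and vertical below 0.1 rad and linear speed of each of tall_seal, medium_seal, short_seal below 0.01 m/s and horizontal distance between medium_seal_center and middle_plinth_top below 0.012 m and z of medium_seal_center in the frame of middle_plinth_top between 0.0255 and 0.0335 m and horizontal distance between short_seal_center and high_plinth_top below 0.012 m and z of short_seal_center in the frame of high_plinth_top between 0.0205 and 0.0285 m and distance of each of flat_seal_wide_center, flat_seal_slim_center, loupe_center from where it was at the start of the episode below 0.03 m); the robot touches nothing.
It fails at once if a flat-topped stone or the loupe is moved by more than 30 mm (distance of any of flat_seal_wide_center, flat_seal_slim_center, loupe_center from where it was at the start of the episode above 0.03 m).
It fails at once if a seal stone is knocked over (angle between any of tall_seal_center, medium_seal_center, short_seal_center, flat_seal_wide_center, flat_seal_slim_center's own z axis and vertical above 0.8 rad).
It also fails if it takes over 86 s, if anything falls off the work surface, if the arm or the gripper's body presses on something with over 40 N, if the wrist force passes 120 N, or if a joint passes its speed limit or range.

## Robot

A 6-joint arm with a two-finger parallel gripper is mounted at the origin on a cart in front of the work surface, level with it; the furniture and walls round the work are solid. World frame = base frame: x ahead of the robot, y to its left, z up, the work surface at z = 0. Lengths are in mm, angles in rad, forces in N, time in s.
With the tool pointing down it reaches from about 300 to 775 mm from the base axis. Payload 14.6 kg.
Tool frame: the origin (TCP) lies between the finger pads; the fingertips stand manip.finger_overhang ahead of it and the grasp point (between the pads) lies 2 mm behind it (manip.finger_overhang is the distance from the TCP to the fingertips, in mm); z points along the fingers, y is the direction in which the jaws open and shut (so a half turn about z gives the same grasp; the last joint's range is limited). The gripper opens to 94 mm and grips with 3 to 60 N. Pads are 16 mm wide; open, the fingers measure 119 mm over their backs; the gripper's body (75 mm by 177 mm) begins 78 mm behind the grasp point.
Start: joints at [-0.067, 0.3, 1.521, -0, 1.321, -0.067], TCP at [549.99, -0.002, 222.446] pointing down, gripper open.
Joint ranges: [-3.03, 3.03], [-0.79, 2.21], [0.23, 2.52], [-1.04, 4.18], [0, 3.07], [-2.55, 2.55]. Speed limits (rad/s): [2.22, 2.22, 2.57, 3.14, 3.14, 3.14].

## Interface

Orientations are given as [roll, pitch, yaw] about the fixed x, y, z axes, in that order (R = Rz(yaw) Ry(pitch) Rx(roll)).
In Python, from cell import manip gives the robot as it stands.
- The arm moves only by the tool drive_tool, never from a script. Its argument "steps" is a list of rows, each an object with "delta_pos": the shift along the world's x, y, z in mm, a list of three; "yaw": the turn about the world's z in rad; "hand": the finger opening in mm, from 0 to 94. A call has 1 to 5 rows; each row shifts and turns the commanded pose from where the row before left it; what a row does not reach is not made up. A row lasts 1/12 s, in which the tool goes at most 41.7 mm and 7.16 degrees, less where a joint would pass 70% of its speed; a pose out of reach is approached as far as the arm can. A call is refused whole if a number of a shift passes 41.7 or a number of a turn 0.125, either way. A call with a gripper value outside its range is refused whole. The fingers move at their own pace and stop on an object; "squeeze" is the grip in N (left out, the last holds). Time passes only in rows, so rows that do not move let the fingers close. It gives the time, the measured TCP pose, the force and the opening at its end, in the units of the state.
- manip.read_state(): the state, without advancing time (a new reading comes with each control period).
- manip.camera(name): name is "scene" or "side" or "wrist"; returns a dict with "frame" (400x640x3 uint8, red, green, blue), "range_z" (400x640 float32, mm along the optical axis (not along the pixel's ray), 0 where there is no reading), "intrinsics" (3x3 intrinsics, pixels), "dist_coeffs" ([k1, k2, p1, p2, k3] as OpenCV has them; the pictures are not rectified), "position" and "attitude" of the camera in the world. Camera axes: x right, y down, z forward; pixel columns grow to the right and rows downward; lengths in mm; the calibration is good to about 2 mm. A picture is of the moment at which its call begins.
- manip.sign_off(): hands the job in, once; it reports no verdict.
The state is a dict: "clock": time; "joints": joint angles; "qd": joint speeds; "effort": joint torques, N m; "eef_pos": TCP position; "eef_rot": TCP orientation; "wrist_force": force on the tool from outside, world axes, zero at the start; "moment": the same for the moment, N m; "finger_gap": finger opening in mm.
Only numpy, scipy, OpenCV 4.12 (cv2) and the standard library are available. Lean on these libraries where they do the work, as an engineer would, in place of code of your own. Each camera call takes 0.05 s, during which the arm holds its last target.

## Working session

There is one attempt and no reset: what is moved stays moved. The work goes in short steps, Python scripts to look and compute and a tool call to move; the robot and the scene stay as the last step left them, time stands still between calls to the robot, and variables do not carry over. Pictures are saved under pics/ and viewed, and the job is handed in when it is done.

Besides the shell and the picture viewer there is one more tool, called after "Emit:" as a command line: name --argument value ..., lists and objects as JSON in quotes. drive_tool: Moves the arm, as the interface text tells. Its arguments: {"type":"object","properties":{"steps":{"type":"array"},"squeeze":{"type":"number"}},"required":["steps"]}

```bash
ls; mkdir -p pics; python3 - <<'E'
from cell import manip
import cv2,numpy as np
s=manip.read_state();print(s);print(manip.finger_overhang)
for n in("scene","side","wrist"):
    c=manip.camera(n)
    np.savez(f"{n}0.npz",**{k:np.array(v) for k,v in c.items()})
    cv2.imwrite(f"pics/{n}0.png",c["frame"][:,:,::-1])
    print(n,c["intrinsics"],c["dist_coeffs"],c["position"],c["attitude"])
E
```

```text
pics
{'clock': 0.0, 'joints': array([-6.65822766e-02,  3.00502620e-01,  1.52155356e+00, -3.21243209e-05,
        1.32067583e+00, -6.66391250e-02]), 'qd': array([-9.96027539e-04,  3.64956280e-04, -1.55175596e-04, -1.26402625e-03,
        2.10755277e-05, -6.53304726e-05]), 'effort': array([-1.53750298e-03, -5.31805658e+01, -3.52735734e+01,  7.07558286e-02,
        2.43994006e-02, -4.79655944e-05]), 'eef_pos': array([5.49773215e+02, 1.40248726e-02, 2.21880663e+02]), 'eef_rot': array([-3.14045375e+00, -4.48233607e-05,  1.57086112e+00]), 'wrist_force': array([0.34006132, 0.56048362, 0.41127893]), 'moment': array([ 0.06171319,  0.01160154, -0.0470375 ]), 'finger_gap': 94.14204545940575}
17.0
scene [[408.31396253   0.         320.90559887]
 [  0.         408.31396253 199.0095954 ]
 [  0.           0.           1.        ]] [-0.02231684  0.          0.          0.          0.        ] [112.9132631  461.02455254 488.82926247] [-2.12070614 -0.00489102 -2.4327235 ]
side [[415.62576864   0.         327.26022589]
 [  0.         415.62576864 205.12549956]
 [  0.           0.           1.        ]] [-0.03146357  0.          0.          0.          0.        ] [216.10264465 426.87477645 609.26708065] [-2.28990499e+00  1.70304948e-03 -2.54085841e+00]
wrist [[328.11511327   0.         319.7533139 ]
 [  0.         328.11511327 198.84691728]
 [  0.           0.           1.        ]] [-0.03265503  0.          0.          0.          0.        ] [549.3263087   77.80826631 384.00916113] [ 2.87176781e+00  1.04649364e-03 -9.42951708e-04]
```

View pics/scene0.png

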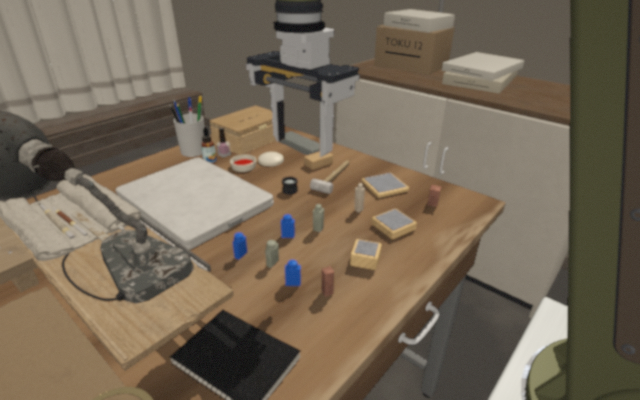

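View pics/side0.png

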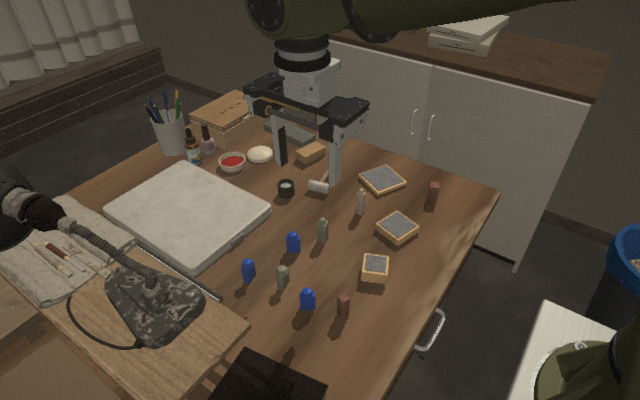

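View pics/wrist0.png

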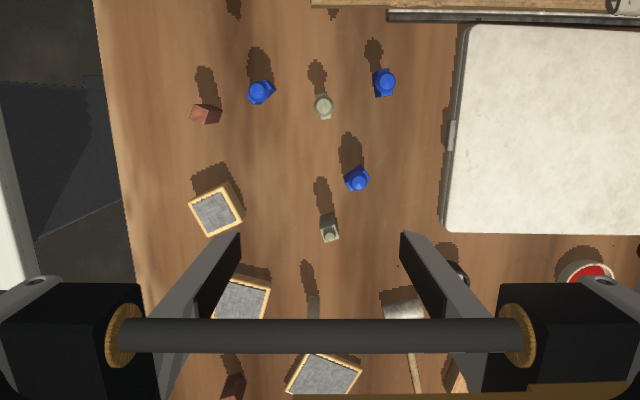

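```bash
cat > h.py <<'E'
import numpy as np,cv2
from scipy.spatial.transform import Rotation as R
from cell import manip
def cam(n,save=None):
    c=manip.camera(n)
    if save: cv2.imwrite(f"pics/{save}.png",c["frame"][:,:,::-1])
    return c
def rays(c,uv):
    uv=np.asarray(uv,float).reshape(-1,1,2)
    p=cv2.undistortPoints(uv,np.array(c["intrinsics"]),np.array(c["dist_coeffs"],float))[:,0]
    d=np.c_[p,np.ones(len(p))]
    return d@R.from_euler('xyz',np.array(c["attitude"])).as_matrix().T
def plane(c,uv,z):
    d=rays(c,uv);o=np.array(c["position"]);return o+d*((z-o[2])/d[:,2])[:,None]
def cloud(c):
    h,w=c["range_z"].shape
    v,u=np.mgrid[:h,:w]
    d=rays(c,np.c_[u.ravel(),v.ravel()])
    P=np.array(c["position"])+d*c["range_z"].reshape(-1,1)
    P[c["range_z"].ravel()<=0]=np.nan
    return P.reshape(h,w,3)
E
python3 - <<'E'
from h import *
for n in("scene","side","wrist"):
    c=dict(np.load(n+"0.npz"));P=cloud(c);f=c["frame"]
    ok=(P[...,0]>200)&(P[...,0]<800)&(P[...,1]>-350)&(P[...,1]<350)
    t=P[ok&(abs(P[...,2])<6)];print(n,"table z",np.median(t[:,2]))
    m=(ok&(P[...,2]>8)&(P[...,2]<80)).astype(np.uint8)
    k,l,st,ce=cv2.connectedComponentsWithStats(m)
    for i in range(1,k):
        if st[i,4]<25: continue
        q=P[l==i];zt=np.percentile(q[:,2],95);top=q[q[:,2]>zt-5]
        print(i,"pix",ce[i].round(),"n",st[i,4],"ztop %.0f"%zt,"topctr",np.median(top,0).round(),"ext",np.ptp(top[:,:2],axis=0).round(),"rgb",f[l==i].mean(0).round())
E
```

```text
scene table z -1.0205458823562594
1 pix [316. 158.] n 318 ztop 24 topctr [ 754. -269.   22.] ext [71. 88.] rgb [150. 125.  91.]
2 pix [326. 180.] n 312 ztop 23 topctr [ 654. -173.   21.] ext [50. 27.] rgb [154. 141. 122.]
3 pix [384. 184.] n 582 ztop 13 topctr [ 550. -285.   11.] ext [106. 110.] rgb [156. 147. 135.]
4 pix [289. 184.] n 202 ztop 28 topctr [ 710. -123.   26.] ext [38. 36.] rgb [69. 64. 59.]
5 pix [161. 271.] n 15250 ztop 47 topctr [678. 255.  48.] ext [119.  51.] rgb [147. 132. 111.]
6 pix [359. 197.] n 196 ztop 59 topctr [ 540. -166.   59.] ext [11.  9.] rgb [143. 128. 108.]
7 pix [434. 194.] n 176 ztop 40 topctr [ 427. -296.   39.] ext [27. 27.] rgb [122.  85.  68.]
8 pix [318. 217.] n 239 ztop 54 topctr [558. -51.  54.] ext [10. 10.] rgb [116. 111.  93.]
9 pix [394. 222.] n 720 ztop 21 topctr [ 443. -156.   20.] ext [76. 77.] rgb [155. 142. 123.]
10 pix [287. 225.] n 230 ztop 46 topctr [589.   6.  45.] ext [16. 15.] rgb [ 45.  78. 140.]
11 pix [239. 243.] n 253 ztop 48 topctr [612. 105.  47.] ext [14. 14.] rgb [ 42.  73. 132.]
12 pix [365. 253.] n 679 ztop 31 topctr
[... 2839 characters left out ...]
 29.] ext [20. 21.] rgb [64. 59. 52.]
11 pix [243. 299.] n 1892 ztop 22 topctr [ 450. -157.   20.] ext [78. 58.] rgb [155. 145. 129.]
12 pix [313. 309.] n 231 ztop 48 topctr [ 539. -161.   47.] ext [13.  2.] rgb [95. 82. 66.]
13 pix [404. 310.] n 651 ztop 25 topctr [ 659. -173.   24.] ext [50. 17.] rgb [143. 134. 121.]
14 pix [323. 375.] n 2307 ztop 15 topctr [ 552. -281.   13.] ext [109.  72.] rgb [156. 146. 131.]
15 pix [414. 373.] n 315 ztop 16 topctr [ 680. -275.   14.] ext [26. 70.] rgb [166. 137.  99.]
16 pix [456. 382.] n 434 ztop 26 topctr [ 739. -287.   25.] ext [25. 39.] rgb [139. 108.  74.]
17 pix [233. 389.] n 448 ztop 41 topctr [ 429. -290.   41.] ext [23. 12.] rgb [63. 41. 33.]
```

Emit:
drive_tool --steps '[{"delta_pos": [0,0,-35],"yaw": 0,"hand": 94},{"delta_pos": [0,0,-35],"yaw": 0,"hand": 94},{"delta_pos": [0,0,-30],"yaw": 0,"hand": 94},{"delta_pos": [0,0,0],"yaw": 0,"hand": 94},{"delta_pos": [0,0,0],"yaw": 0,"hand": 94}]'

```text
clock: 0.57
eef_pos: [549.6, 0.0, 122.1]
eef_rot: [-3.139, -0.0, 1.571]
wrist_force: [0.2, 0.9, -0.4]
finger_gap: 94.0
```

```bash
python3 - <<'E'
from h import *
c=cam("wrist","w1");np.savez("w1.npz",**{k:np.array(v) for k,v in c.items()})
print(manip.read_state()["eef_pos"])
E
```

```text
[ 5.50494753e+02 -3.74749981e-02  1.23723658e+02]
```

View pics/w1.png

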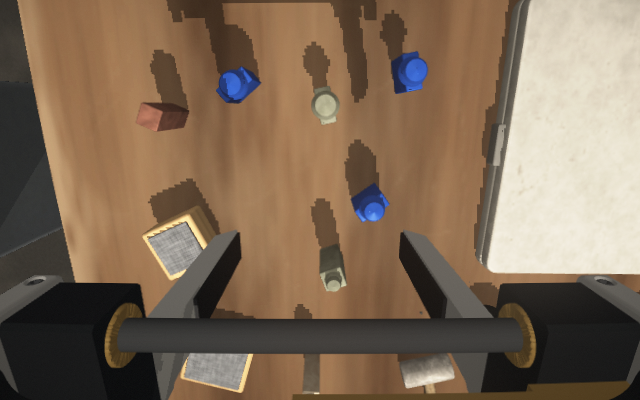

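Candidates in w1: grey-green with a wide round knob (325,103) → short; blue look-alikes (237,85), (410,72) and (372,205) → leave; grey-green with a small knob (332,265) → medium; red flat (162,117) → leave. Next is a close crop to check the choice and measure the yaw.

```bash
python3 - <<'E'
from h import *
c=dict(np.load("w1.npz"));f=c["frame"][:,:,::-1]
a=cv2.resize(f[60:150,280:370],(400,400),interpolation=cv2.INTER_CUBIC)
b=cv2.resize(f[220:310,290:380],(400,400),interpolation=cv2.INTER_CUBIC)
cv2.imwrite("pics/crop1.png",np.hstack([a,b]))
P=cloud(c)
def pts(x,y,r,z0,z1):
    m=(np.hypot(P[...,0]-x,P[...,1]-y)<r)&(P[...,2]>z0)&(P[...,2]<z1);return P[m]
for nm,x,y,zk in(("short",551,82,40),("med",558,-53,50)):
    k=pts(x,y,28,zk,80);s=pts(x,y,28,5,zk-5)
    print(nm,"knob n",len(k),"rect",cv2.minAreaRect(k[:,:2].astype(np.float32)),"zmax",k[:,2].max())
    print(" shaft n",len(s),cv2.minAreaRect(s[:,:2].astype(np.float32)))
    print(" all",cv2.minAreaRect(pts(x,y,28,5,80)[:,:2].astype(np.float32)))
for n in("scene","side","wrist"):
  c0=dict(np.load(n+"0.npz"));P=cloud(c0);f=c0["frame"].astype(int)
  for nm,x,y,h,w in(("high",427,-33,31,48),("mid",444,-157,21,66),("low",551,-286,14,84)):
    ok=(abs(P[...,0]-x)<70)&(abs(P[...,1]-y)<70)&(abs(P[...,2]-h)<4)
    q=P[ok][:,:2].astype(np.float32)
    felt=ok&((f[...,0]-f[...,2])<15)
    fm=cv2.morphologyEx(felt.astype(np.uint8),cv2.MORPH_OPEN,np.ones((3,3)))
    cs=max(cv2.findContours(fm,0,2)[0],key=cv2.contourArea).reshape(-1,2)
    g=plane(c0,cs,h)[:,:2].astype(np.float32)
    r=cv2.minAreaRect(g)
    print(n,nm,"top",np.round(np.hstack([*cv2.minAreaRect(q)[:2],cv2.minAreaRect(q)[2]]),1),"felt",np.round(np.hstack([*r[:2],r[2]]),1))
E
```

```text
short knob n 554 rect ((552.1705932617188, 79.9261474609375), (18.449182510375977, 18.720081329345703), 72.39615631103516) zmax 50.25882340066852
 shaft n 0 ((0.0, 0.0), (0.0, 0.0), 0.0)
 all ((552.2899169921875, 80.2195053100586), (20.475263595581055, 25.434795379638672), 10.811766624450684)
med knob n 217 rect ((558.9429931640625, -53.937469482421875), (11.971166610717773, 10.944523811340332), 27.737476348876953) zmax 59.45432895631336
 shaft n 494 ((561.3878784179688, -48.56926727294922), (12.537457466125488, 24.47463607788086), 66.6424331665039)
 all ((558.9063720703125, -53.86577606201172), (18.15682601928711, 18.361555099487305), 20.124927520751953)
scene high top [429.2 -35.2  47.5  49.4  25.1] felt [427.4 -34.4  31.9  30.9  28. ]
scene mid top [ 446.2 -159.8   65.6   64.3   74.3] felt [ 445.4 -158.1   50.3   49.9   75. ]
scene low top [ 552.2 -287.5   80.7   80.8   64.1] felt [ 552.  -287.6   65.    65.5   62.3]
side high top [426.6 -35.5  47.1  46.2  25.4] felt [427.8 -34.6  34.8  34.8  24.7]
side mid top [ 445.2 -159.4   67.    65.1   74.1] felt [ 445.5 -158.9   52.6   52.8   74. ]
side low top [ 550.8 -289.9   83.7   83.2   63.9] felt [ 551.4 -288.5   69.5   70.1   62.7]
wrist high top [428.7 -35.8  47.7  47.6  24.3] felt [428.5 -36.   36.3  35.8  24.4]
wrist mid top [ 447.2 -160.    64.2   65.6   74.8] felt [ 446.7 -160.    54.9   53.9   73.6]
wrist low top [ 553.  -290.3   83.1   85.3   65.1] felt [ 553.1 -289.4   72.5   72.2   64.1]
```

View pics/crop1.png

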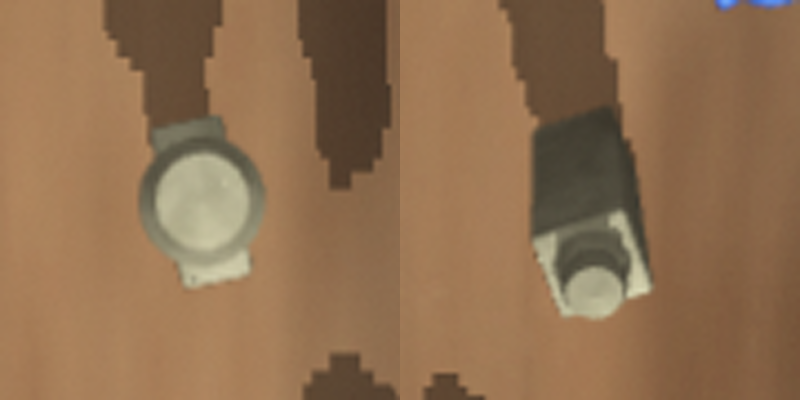

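Emit:
drive_tool --steps '[{"delta_pos": [0.4,16,0],"yaw": -0.115,"hand": 60},{"delta_pos": [0.4,16,0],"yaw": -0.115,"hand": 60},{"delta_pos": [0.4,16,0],"yaw": -0.115,"hand": 60},{"delta_pos": [0.4,16,0],"yaw": -0.115,"hand": 60},{"delta_pos": [0.4,16,0],"yaw": -0.115,"hand": 60}]'

```text
clock: 1.03
eef_pos: [553.1, 80.8, 125.3]
eef_rot: [3.139, -0.002, 0.99]
wrist_force: [0.7, 0.3, 0.7]
finger_gap: 63.6
```

Emit:
drive_tool --steps '[{"delta_pos": [0,0,0],"yaw": -0.115,"hand": 60},{"delta_pos": [0,0,0],"yaw": -0.115,"hand": 60},{"delta_pos": [0,0,0],"yaw": -0.115,"hand": 60},{"delta_pos": [0,0,0],"yaw": -0.115,"hand": 60},{"delta_pos": [0,0,0],"yaw": -0.115,"hand": 60}]'

```text
clock: 1.45
eef_pos: [553.1, 80.2, 125.3]
eef_rot: [3.14, -0.004, 0.415]
wrist_force: [0.1, 0.6, -0.0]
finger_gap: 59.7
```

Emit:
drive_tool --steps '[{"delta_pos": [0,0,0],"yaw": -0.115,"hand": 60},{"delta_pos": [0,0,0],"yaw": -0.115,"hand": 60},{"delta_pos": [0,0,0],"yaw": 0,"hand": 60},{"delta_pos": [0,0,0],"yaw": 0,"hand": 60}]'

```text
clock: 1.78
eef_pos: [552.8, 80.1, 124.4]
eef_rot: [3.141, -0.003, 0.194]
wrist_force: [-0.7, 0.3, -1.0]
finger_gap: 60.3
```

```bash
python3 - <<'E'
from h import *
s=manip.read_state();print(s["eef_pos"],s["eef_rot"])
c=cam("wrist","w2");P=cloud(c)
m=(np.hypot(P[...,0]-552,P[...,1]-80)<28)&(P[...,2]>5)&(P[...,2]<80)
q=P[m];print(len(q),cv2.minAreaRect(q[:,:2].astype(np.float32)))
k=q[q[:,2]>40];print(cv2.minAreaRect(k[:,:2].astype(np.float32)))
for n in("scene","side"):
  c0=dict(np.load(n+"0.npz"));P=cloud(c0)
  m=(P[...,2]>90)&(P[...,0]>300)&(P[...,0]<720)&(P[...,1]>100)&(P[...,1]<260);print(n,m.sum(),P[m].min(0) if m.any() else"")
E
```

```text
[552.7855301   80.08006795 124.39142882] [ 3.14125846e+00 -2.81866131e-03  1.94438660e-01]
859 ((553.6481323242188, 80.60306549072266), (18.726844787597656, 25.59569549560547), 14.098892211914062)
((553.3214111328125, 80.50775909423828), (17.18352508544922, 17.78166389465332), 68.56803894042969)
scene 344 [662.5208631  239.88643022  90.28616949]
side 393 [661.50390136 237.6737945   90.98830228]
```

View pics/w2.png

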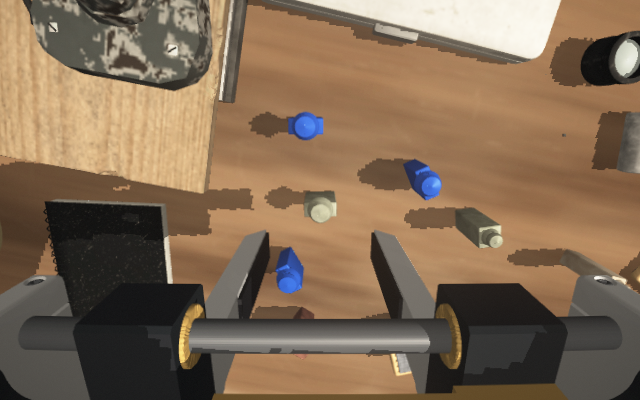

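Emit:
drive_tool --steps '[{"delta_pos": [0.5,0.3,-30],"yaw": 0,"hand": 60},{"delta_pos": [0,0,-30],"yaw": 0,"hand": 60},{"delta_pos": [0,0,-25],"yaw": 0,"hand": 60},{"delta_pos": [0,0,-14],"yaw": 0,"hand": 60},{"delta_pos": [0,0,0],"yaw": 0,"hand": 60}]'

```text
clock: 2.25
eef_pos: [551.2, 80.2, 21.1]
eef_rot: [-3.141, 0.004, 0.194]
wrist_force: [0.2, 0.4, 0.5]
finger_gap: 59.7
```

Emit:
drive_tool --steps '[{"delta_pos": [0,0,0],"yaw": 0,"hand": 32},{"delta_pos": [0,0,0],"yaw": 0,"hand": 28},{"delta_pos": [0,0,0],"yaw": 0,"hand": 22},{"delta_pos": [0,0,0],"yaw": 0,"hand": 20},{"delta_pos": [0,0,0],"yaw": 0,"hand": 20}]' --squeeze 15

```text
clock: 2.67
eef_pos: [552.9, 80.3, 24.3]
eef_rot: [3.141, -0.001, 0.191]
wrist_force: [0.5, 0.8, 0.1]
finger_gap: 30.0
```

Emit:
drive_tool --steps '[{"delta_pos": [0,0,0],"yaw": 0,"hand": 20},{"delta_pos": [0,0,0],"yaw": 0,"hand": 20},{"delta_pos": [0,0,0],"yaw": 0,"hand": 20},{"delta_pos": [0,0,0],"yaw": 0,"hand": 20}]'

```text
clock: 3.0
eef_pos: [552.8, 80.3, 24.1]
eef_rot: [3.142, -0.001, 0.191]
wrist_force: [-0.9, -0.2, 6.6]
finger_gap: 25.7
```

```bash
python3 - <<'E'
from h import *
s=manip.read_state();print(s["eef_pos"],s["eef_rot"],s["finger_gap"],s["wrist_force"])
cam("wrist","w3")
E
```

```text
[552.79179754  80.33005753  24.07491311] [ 3.14150709e+00 -8.17514985e-04  1.90897676e-01] 25.712095397482535 [-0.9280294  -0.24624401  6.60238312]
```

View pics/w3.png

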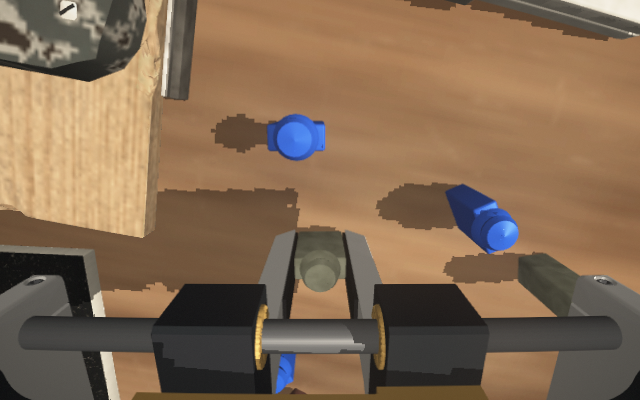

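Emit:
drive_tool --steps '[{"delta_pos": [0,0,10],"yaw": 0,"hand": 20},{"delta_pos": [0,0,25],"yaw": 0,"hand": 20},{"delta_pos": [0,0,30],"yaw": 0,"hand": 20},{"delta_pos": [0,0,25],"yaw": 0,"hand": 20},{"delta_pos": [0,0,10],"yaw": 0,"hand": 20}]'

```text
clock: 3.47
eef_pos: [553.6, 80.4, 127.5]
eef_rot: [3.141, -0.005, 0.191]
wrist_force: [0.3, -0.7, -0.4]
finger_gap: 25.5
```

Emit:
drive_tool --steps '[{"delta_pos": [-20,-20,0],"yaw": 0,"hand": 20},{"delta_pos": [-26,-24,0],"yaw": 0,"hand": 20},{"delta_pos": [-26,-24,0],"yaw": 0,"hand": 20},{"delta_pos": [-26,-24,0],"yaw": 0,"hand": 20},{"delta_pos": [-26,-24,0],"yaw": 0,"hand": 20}]'

```text
clock: 3.88
eef_pos: [426.8, -36.4, 123.1]
eef_rot: [-3.141, 0.001, 0.191]
wrist_force: [0.4, -1.3, -0.3]
finger_gap: 26.1
```

Emit:
drive_tool --steps '[{"delta_pos": [0,0,0],"yaw": 0,"hand": 20},{"delta_pos": [0,0,0],"yaw": 0,"hand": 20},{"delta_pos": [0,0,0],"yaw": 0,"hand": 20}]'

```text
clock: 4.13
eef_pos: [428.9, -35.6, 123.6]
eef_rot: [3.142, -0.001, 0.19]
wrist_force: [0.4, 0.4, 0.3]
finger_gap: 26.0
```

```bash
python3 - <<'E'
from h import *
s=manip.read_state();print(s["eef_pos"],s["eef_rot"],s["finger_gap"],s["wrist_force"])
c=cam("wrist","w4");P=cloud(c)
c2=cam("side","s4");c3=cam("scene","sc4")
for c in(c2,c3):
  P=cloud(c);e=s["eef_pos"];f=c["frame"].astype(int)
  m=(np.hypot(P[...,0]-e[0],P[...,1]-e[1])<15)&(P[...,2]>80)&(P[...,2]<e[2]-17);q=P[m];print(len(q),q.min(0),q.mean(0))
a=c2["frame"][150:330,300:480,::-1];b=c3["frame"][130:310,280:460,::-1]
cv2.imwrite("pics/crop4.png",np.hstack([cv2.resize(np.ascontiguousarray(x),(400,400)) for x in(a,b)]))
E
```

```text
[428.94960816 -35.55790298 123.59325194] [ 3.14154560e+00 -5.25588209e-04  1.90392384e-01] 25.98327255320494 [0.39494255 0.3999314  0.29719755]
12 [420.44915188 -48.67962951  98.5682444 ] [424.56544339 -31.2956815  101.45522038]
28 [421.33800936 -49.06476591  96.59644935] [425.12469865 -32.64795827 101.30551001]
```

View pics/crop4.png

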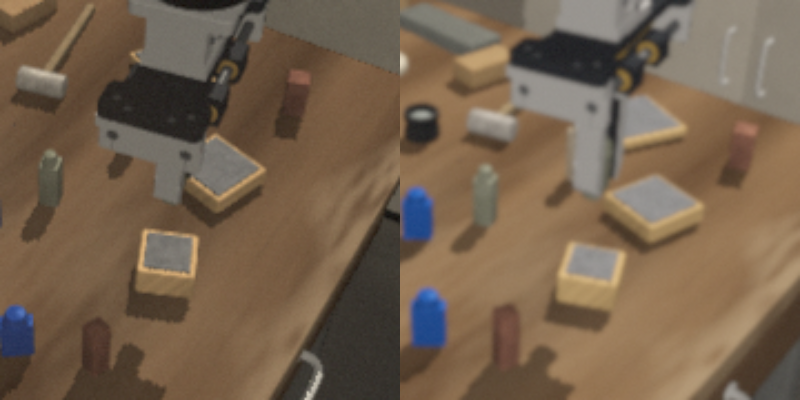

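View pics/w4.png

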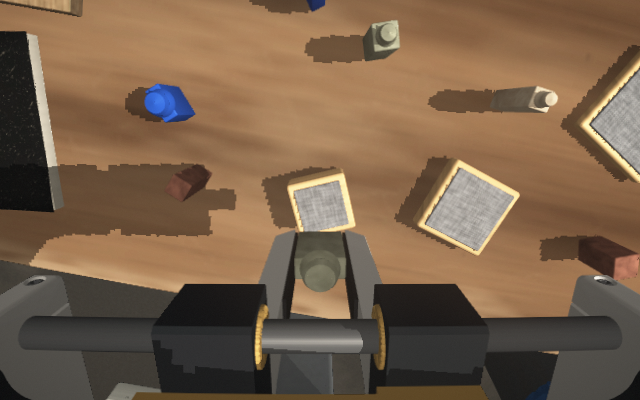

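```bash
cat > meas.py <<'E'
from h import *
def run(c,which):
  P=cloud(c)
  def pts(x,y,r,z0,z1):
    return P[(np.hypot(P[...,0]-x,P[...,1]-y)<r)&(P[...,2]>z0)&(P[...,2]<z1)]
  D=dict(high=(428,-35,31,45),mid=(446,-159,21,60),low=(552,-288,14,75))
  S=dict(short=(552,80,40),med=(559,-54,50),tall=(540,-166,57))
  for n in which:
    if n in D:
      x,y,h,r=D[n];q=pts(x,y,r,h-3,h+3)
    else:
      x,y,z=S[n];q=pts(x,y,26,5,90);k=q[q[:,2]>z]
      if len(k)>5:
        r=cv2.minAreaRect(k[:,:2].astype(np.float32));print(n,"knob",np.round(np.hstack(r),1),len(k))
    if len(q)<5: continue
    r=cv2.minAreaRect(q[:,:2].astype(np.float32));print(n,np.round(np.hstack(r),1),len(q))
E
python3 - <<'E'
from meas import *
c=cam("wrist");np.savez("w5.npz",**{k:np.array(v) for k,v in c.items()})
run(c,["high","mid","low","med","tall"])
s=manip.read_state();print(s["eef_pos"])
E
```

```text
high [429.1 -36.   46.9  47.1  23.9] 2782
mid [ 446.5 -161.2   65.4   65.2   74.2] 5032
low [ 535.7 -263.6  104.1   49.3   24.7] 3357
med knob [558.8 -54.5  12.2  12.1  46.9] 337
med [559.  -54.6  18.5  18.   18.7] 1164
tall knob [ 539.8 -167.3   10.    10.1   54.1] 269
tall [ 540.  -167.9   16.    15.6   85.4] 1394
[428.92284691 -35.13178575 123.22874266]
```

Emit:
drive_tool --steps '[{"delta_pos": [0,-0.4,-25],"yaw": 0,"hand": 20},{"delta_pos": [0,0,-25],"yaw": 0,"hand": 20},{"delta_pos": [0,0,-12],"yaw": 0,"hand": 20},{"delta_pos": [0,0,-4],"yaw": 0,"hand": 20},{"delta_pos": [0,0,0],"yaw": 0,"hand": 20}]'

```text
clock: 4.75
eef_pos: [428.3, -35.7, 56.7]
eef_rot: [-3.141, 0.002, 0.191]
wrist_force: [1.1, -0.5, -0.0]
finger_gap: 25.7
```

Emit:
drive_tool --steps '[{"delta_pos": [0,0,-1],"yaw": 0,"hand": 20},{"delta_pos": [0,0,0],"yaw": 0,"hand": 20},{"delta_pos": [0,0,-1],"yaw": 0,"hand": 20},{"delta_pos": [0,0,0],"yaw": 0,"hand": 20},{"delta_pos": [0,0,0],"yaw": 0,"hand": 20}]'

```text
clock: 5.17
eef_pos: [428.7, -36.1, 55.8]
eef_rot: [3.141, -0.001, 0.191]
wrist_force: [0.4, -0.5, -0.7]
finger_gap: 25.8
```

Emit:
drive_tool --steps '[{"delta_pos": [0,0,-1],"yaw": 0,"hand": 20},{"delta_pos": [0,0,0],"yaw": 0,"hand": 20},{"delta_pos": [0,0,0],"yaw": 0,"hand": 20}]'

```text
clock: 5.42
eef_pos: [428.8, -36.1, 55.0]
eef_rot: [3.141, -0.001, 0.191]
wrist_force: [-2.6, -0.1, 6.5]
finger_gap: 25.7
```

Emit:
drive_tool --steps '[{"delta_pos": [0,0,0],"yaw": 0,"hand": 29},{"delta_pos": [0,0,0],"yaw": 0,"hand": 34},{"delta_pos": [0,0,0],"yaw": 0,"hand": 44},{"delta_pos": [0,0,0],"yaw": 0,"hand": 50},{"delta_pos": [0,0,0],"yaw": 0,"hand": 50}]'

```text
clock: 5.83
eef_pos: [428.4, -36.1, 54.4]
eef_rot: [-3.142, 0.0, 0.191]
wrist_force: [0.8, 1.4, -0.7]
finger_gap: 48.9
```

Emit:
drive_tool --steps '[{"delta_pos": [0,0,10],"yaw": 0,"hand": 50},{"delta_pos": [0,0,25],"yaw": 0,"hand": 50},{"delta_pos": [0,0,30],"yaw": 0,"hand": 50},{"delta_pos": [0,0,15],"yaw": 0,"hand": 50},{"delta_pos": [0,0,0],"yaw": 0,"hand": 50}]'

```text
clock: 6.25
eef_pos: [429.9, -36.3, 138.1]
eef_rot: [3.14, -0.005, 0.191]
wrist_force: [1.3, -0.2, 1.2]
finger_gap: 49.8
```

```bash
python3 - <<'E'
from h import *
s=manip.read_state();print(s["eef_pos"],s["eef_rot"],s["finger_gap"])
c=cam("side","s6");P=cloud(c)
q=P[(np.hypot(P[...,0]-429,P[...,1]+36)<22)&(P[...,2]>34)&(P[...,2]<95)]
k=q[q[:,2]>74];print(q[:,2].max(),k.mean(0),cv2.minAreaRect(k[:,:2].astype(np.float32)))
a=c["frame"][180:350,290:460,::-1]
cv2.imwrite("pics/crop6.png",cv2.resize(np.ascontiguousarray(a),(500,500)))
E
```

```text
[429.92781177 -36.32430142 138.1291861 ] [ 3.1395902  -0.00543727  0.19079327] 49.77082117327085
79.74104243035026 [426.64360636 -33.93166219  76.90601365] ((427.0746154785156, -34.24147415161133), (17.202774047851562, 13.999701499938965), 58.39857482910156)
```

View pics/crop6.png

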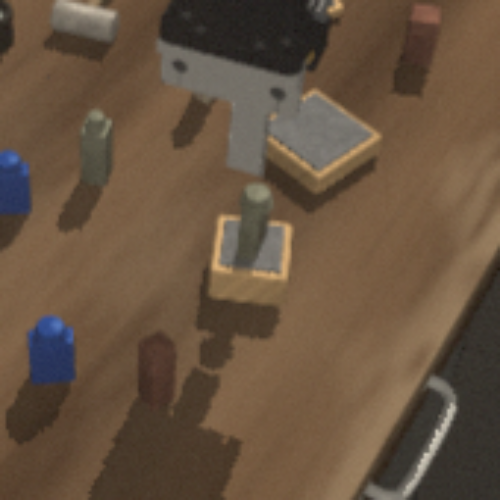

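Emit:
drive_tool --steps '[{"delta_pos": [20,-3,0],"yaw": 0.05,"hand": 45},{"delta_pos": [30,-4,0],"yaw": 0.05,"hand": 45},{"delta_pos": [30,-4,0],"yaw": 0.05,"hand": 45},{"delta_pos": [30,-4,0],"yaw": 0,"hand": 45},{"delta_pos": [20,-3.3,0],"yaw": 0,"hand": 45}]'

```text
clock: 6.72
eef_pos: [559.9, -54.6, 133.0]
eef_rot: [-3.141, 0.001, 0.341]
wrist_force: [0.1, -0.8, 0.1]
finger_gap: 44.6
```

Emit:
drive_tool --steps '[{"delta_pos": [0,0,0],"yaw": 0,"hand": 45},{"delta_pos": [0,0,0],"yaw": 0,"hand": 45},{"delta_pos": [0,0,0],"yaw": 0,"hand": 45}]'

```text
clock: 6.97
eef_pos: [557.5, -54.2, 133.4]
eef_rot: [-3.141, 0.002, 0.341]
wrist_force: [-0.8, -0.1, 0.4]
finger_gap: 45.4
```

```bash
python3 - <<'E'
from meas import *
s=manip.read_state();print(s["eef_pos"],s["eef_rot"],s["finger_gap"])
run(cam("wrist","w7"),["med","tall","mid","low"])
E
```

```text
[557.47248544 -54.23599409 133.42536105] [-3.14058205e+00  1.80766414e-03  3.40776698e-01] 45.44423227266882
med knob [559.9 -54.6  13.   12.2  89.4] 219
med [559.8 -54.2  18.4  17.7  19.5] 727
tall knob [ 541.3 -167.1    7.8    9.8   27. ] 155
tall [ 540.5 -167.9   15.5   15.7   84. ] 947
mid [ 432.5 -151.1   77.2   22.4   37.7] 260
low [ 553.2 -290.8   83.9   83.2   64.3] 5242
```

View pics/w7.png

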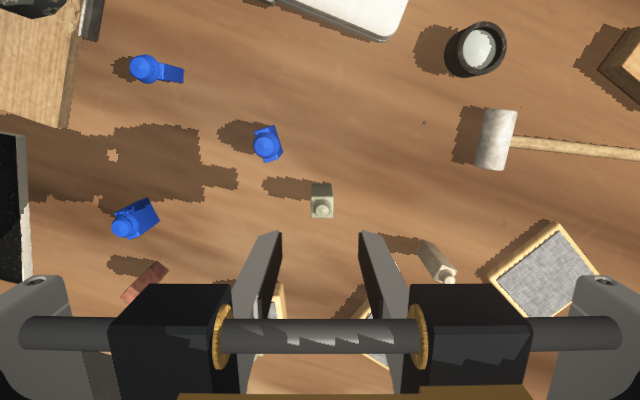

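Emit:
drive_tool --steps '[{"delta_pos": [0.7,0,-30],"yaw": 0,"hand": 45},{"delta_pos": [0,0,-30],"yaw": 0,"hand": 45},{"delta_pos": [0,0,-30],"yaw": 0,"hand": 45},{"delta_pos": [0,0,-15],"yaw": 0,"hand": 45},{"delta_pos": [0,0,0],"yaw": 0,"hand": 45}]'

```text
clock: 7.43
eef_pos: [556.7, -54.0, 26.3]
eef_rot: [-3.139, 0.005, 0.341]
wrist_force: [-1.2, -0.6, -0.4]
finger_gap: 44.9
```

Emit:
drive_tool --steps '[{"delta_pos": [0,0,0],"yaw": 0,"hand": 30},{"delta_pos": [0,0,0],"yaw": 0,"hand": 22},{"delta_pos": [0,0,0],"yaw": 0,"hand": 19},{"delta_pos": [0,0,0],"yaw": 0,"hand": 12},{"delta_pos": [0,0,0],"yaw": 0,"hand": 12}]'

```text
clock: 7.85
eef_pos: [559.7, -54.5, 30.5]
eef_rot: [3.141, -0.002, 0.341]
wrist_force: [-1.9, 1.4, 6.3]
finger_gap: 18.1
```

Emit:
drive_tool --steps '[{"delta_pos": [0,0,0],"yaw": 0,"hand": 12},{"delta_pos": [0,0,0],"yaw": 0,"hand": 12},{"delta_pos": [0,0,0],"yaw": 0,"hand": 12},{"delta_pos": [0,0,0],"yaw": 0,"hand": 12},{"delta_pos": [0,0,0],"yaw": 0,"hand": 12}]'

```text
clock: 8.27
eef_pos: [559.7, -54.5, 30.5]
eef_rot: [3.141, -0.001, 0.341]
wrist_force: [-1.4, 1.3, 7.7]
finger_gap: 17.5
```

```bash
python3 - <<'E'
from meas import *
s=manip.read_state();print(s["eef_pos"],s["eef_rot"],s["finger_gap"])
cam("wrist","w8")
E
```

```text
[559.68004836 -54.45517919  30.5258214 ] [ 3.14087576e+00 -1.33453652e-03  3.40837915e-01] 17.45980908147926
```

View pics/w8.png

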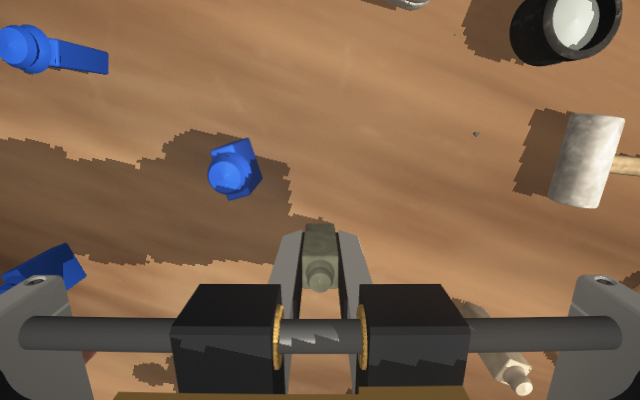

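Emit:
drive_tool --steps '[{"delta_pos": [0,0,10],"yaw": 0,"hand": 12},{"delta_pos": [0,0,25],"yaw": 0,"hand": 12},{"delta_pos": [0,0,30],"yaw": 0,"hand": 12},{"delta_pos": [0,0,25],"yaw": 0,"hand": 12},{"delta_pos": [0,0,10],"yaw": 0,"hand": 12}]'

```text
clock: 8.73
eef_pos: [560.4, -54.6, 133.7]
eef_rot: [3.139, -0.005, 0.341]
wrist_force: [0.7, -0.3, -0.0]
finger_gap: 18.1
```

Emit:
drive_tool --steps '[{"delta_pos": [-20,-20,0],"yaw": 0,"hand": 12},{"delta_pos": [-25,-23,0],"yaw": 0,"hand": 12},{"delta_pos": [-25,-23,0],"yaw": 0,"hand": 12},{"delta_pos": [-25,-23,0],"yaw": 0,"hand": 12},{"delta_pos": [-18.2,-16.8,0],"yaw": 0,"hand": 12}]'

```text
clock: 9.15
eef_pos: [444.0, -161.2, 129.2]
eef_rot: [-3.141, 0.001, 0.34]
wrist_force: [0.1, -0.7, -0.7]
finger_gap: 17.9
```

Emit:
drive_tool --steps '[{"delta_pos": [0,0,0],"yaw": 0,"hand": 12},{"delta_pos": [0,0,0],"yaw": 0,"hand": 12},{"delta_pos": [0,0,0],"yaw": 0,"hand": 12}]'

```text
clock: 9.4
eef_pos: [446.3, -160.0, 129.5]
eef_rot: [3.142, -0.0, 0.341]
wrist_force: [0.3, 0.4, -0.5]
finger_gap: 18.0
```

```bash
python3 - <<'E'
from meas import *
s=manip.read_state();print(s["eef_pos"],s["eef_rot"],s["finger_gap"])
run(cam("wrist","w9"),["mid","tall"])
E
```

```text
[ 446.32420464 -159.97839307  129.48342119] [ 3.14156159e+00 -2.33643629e-04  3.40625639e-01] 17.980768712458946
mid [ 447.2 -161.1   65.1   65.    73.9] 4541
tall knob [ 539.7 -168.5   10.4    9.5   16.4] 214
tall [ 540.1 -168.6   15.2   15.3   84.8] 690
```

View pics/w9.png

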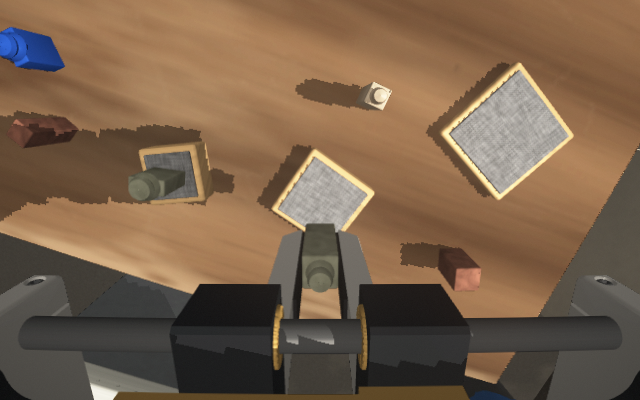

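Emit:
drive_tool --steps '[{"delta_pos": [0.3,-0.5,-25],"yaw": 0,"hand": 12},{"delta_pos": [0,0,-30],"yaw": 0,"hand": 12},{"delta_pos": [0,0,-15],"yaw": 0,"hand": 12},{"delta_pos": [0,0,-7],"yaw": 0,"hand": 12},{"delta_pos": [0,0,0],"yaw": 0,"hand": 12}]'

```text
clock: 9.87
eef_pos: [446.3, -159.7, 51.3]
eef_rot: [-3.14, 0.001, 0.342]
wrist_force: [0.1, 0.2, 0.4]
finger_gap: 18.2
```

Emit:
drive_tool --steps '[{"delta_pos": [0,0,-1],"yaw": 0,"hand": 12},{"delta_pos": [0,0,0],"yaw": 0,"hand": 12},{"delta_pos": [0,0,-1],"yaw": 0,"hand": 12},{"delta_pos": [0,0,0],"yaw": 0,"hand": 12},{"delta_pos": [0,0,0],"yaw": 0,"hand": 12}]'

```text
clock: 10.28
eef_pos: [446.5, -160.8, 50.8]
eef_rot: [3.141, -0.0, 0.341]
wrist_force: [0.2, 0.1, -0.0]
finger_gap: 18.1
```

Emit:
drive_tool --steps '[{"delta_pos": [0,0,-0.7],"yaw": 0,"hand": 12},{"delta_pos": [0,0,0],"yaw": 0,"hand": 12},{"delta_pos": [0,0,0],"yaw": 0,"hand": 12}]'

```text
clock: 10.53
eef_pos: [446.4, -160.8, 50.0]
eef_rot: [3.141, -0.0, 0.341]
wrist_force: [-0.4, -0.6, 4.1]
finger_gap: 17.7
```

Emit:
drive_tool --steps '[{"delta_pos": [0,0,0],"yaw": 0,"hand": 21},{"delta_pos": [0,0,0],"yaw": 0,"hand": 25},{"delta_pos": [0,0,0],"yaw": 0,"hand": 35},{"delta_pos": [0,0,0],"yaw": 0,"hand": 45},{"delta_pos": [0,0,0],"yaw": 0,"hand": 45}]'

```text
clock: 10.95
eef_pos: [446.3, -160.7, 49.7]
eef_rot: [-3.142, 0.0, 0.341]
wrist_force: [-0.5, -0.0, -0.2]
finger_gap: 41.3
```

Emit:
drive_tool --steps '[{"delta_pos": [0,0,10],"yaw": 0,"hand": 45},{"delta_pos": [0,0,25],"yaw": 0,"hand": 45},{"delta_pos": [0,0,30],"yaw": 0,"hand": 45},{"delta_pos": [0,0,20],"yaw": 0,"hand": 45},{"delta_pos": [0,0,0],"yaw": 0,"hand": 45}]'

```text
clock: 11.37
eef_pos: [447.9, -161.4, 139.4]
eef_rot: [3.137, -0.005, 0.341]
wrist_force: [0.4, 0.2, 0.7]
finger_gap: 44.9
```

```bash
python3 - <<'E'
from h import *
s=manip.read_state();print(s["eef_pos"],s["eef_rot"],s["finger_gap"])
c=cam("side","s10");P=cloud(c)
for nm,x,y,h,kz in(("short",429,-36,31,74),("med",446,-161,21,72)):
  q=P[(np.hypot(P[...,0]-x,P[...,1]-y)<22)&(P[...,2]>h+3)&(P[...,2]<95)]
  k=q[q[:,2]>kz];print(nm,q[:,2].max(),k.mean(0))
a=c["frame"][120:340,280:500,::-1]
cv2.imwrite("pics/crop10.png",cv2.resize(np.ascontiguousarray(a),(550,550)))
E
```

```text
[ 447.88579832 -161.37279748  139.36761996] [ 3.13698595 -0.00486399  0.34084284] 44.85059073959041
short 79.39100302218617 [426.64485468 -33.87680411  76.74876551]
med 78.71140396154965 [ 444.04513995 -158.10628206   76.09154137]
```

View pics/crop10.png

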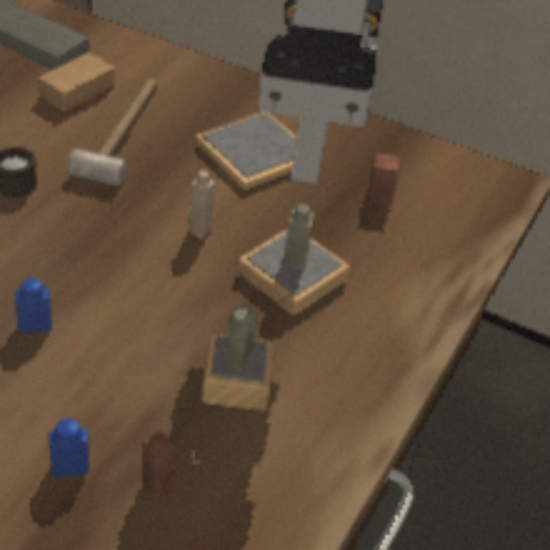

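Emit:
drive_tool --steps '[{"delta_pos": [14,-1.2,0],"yaw": -0.108,"hand": 42},{"delta_pos": [20,-1.5,0],"yaw": -0.108,"hand": 42},{"delta_pos": [20,-1.5,0],"yaw": -0.108,"hand": 42},{"delta_pos": [20,-1.5,0],"yaw": -0.108,"hand": 42},{"delta_pos": [19.8,-1.5,0],"yaw": 0,"hand": 42}]'

```text
clock: 11.83
eef_pos: [540.6, -167.8, 133.8]
eef_rot: [-3.141, 0.002, -0.098]
wrist_force: [0.7, -1.0, 0.8]
finger_gap: 41.7
```

Emit:
drive_tool --steps '[{"delta_pos": [0,0,0],"yaw": 0,"hand": 42},{"delta_pos": [0,0,0],"yaw": 0,"hand": 42},{"delta_pos": [0,0,0],"yaw": 0,"hand": 42}]'

```text
clock: 12.08
eef_pos: [539.2, -167.7, 134.0]
eef_rot: [-3.141, 0.002, -0.091]
wrist_force: [0.1, -0.2, -0.5]
finger_gap: 41.8
```

```bash
python3 - <<'E'
from meas import *
s=manip.read_state();print(s["eef_pos"],s["eef_rot"],s["finger_gap"])
run(cam("wrist","w11"),["tall","low"])
E
```

```text
[ 539.19645301 -167.7135266   133.98413365] [-3.14117359e+00  1.61826729e-03 -9.07828208e-02] 41.849764083202736
tall knob [ 541.3 -168.4    9.9    9.5   54.2] 165
tall [ 541.  -168.3   15.    15.2   84. ] 608
low [ 553.3 -291.5   83.3   83.3   63.6] 8129
```

View pics/w11.png

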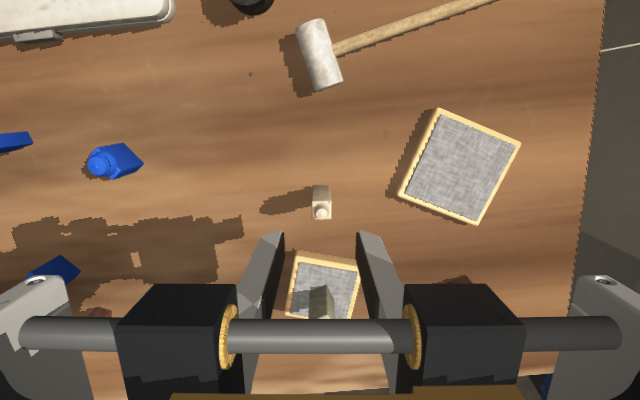

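Emit:
drive_tool --steps '[{"delta_pos": [1,-0.4,-30],"yaw": 0,"hand": 42},{"delta_pos": [0,0,-30],"yaw": 0,"hand": 42},{"delta_pos": [0,0,-30],"yaw": 0,"hand": 42},{"delta_pos": [0,0,-14],"yaw": 0,"hand": 42},{"delta_pos": [0,0,0],"yaw": 0,"hand": 42}]'

```text
clock: 12.55
eef_pos: [538.7, -167.7, 27.7]
eef_rot: [-3.14, 0.005, -0.091]
wrist_force: [-0.5, 0.2, -0.5]
finger_gap: 41.9
```

Emit:
drive_tool --steps '[{"delta_pos": [0,0,0],"yaw": 0,"hand": 30},{"delta_pos": [0,0,0],"yaw": 0,"hand": 20},{"delta_pos": [0,0,0],"yaw": 0,"hand": 16},{"delta_pos": [0,0,0],"yaw": 0,"hand": 9},{"delta_pos": [0,0,0],"yaw": 0,"hand": 9}]'

```text
clock: 12.97
eef_pos: [541.5, -168.5, 31.8]
eef_rot: [3.141, -0.002, -0.091]
wrist_force: [-1.6, 0.6, 6.3]
finger_gap: 15.3
```

Emit:
drive_tool --steps '[{"delta_pos": [0,0,0],"yaw": 0,"hand": 9},{"delta_pos": [0,0,0],"yaw": 0,"hand": 9},{"delta_pos": [0,0,0],"yaw": 0,"hand": 9},{"delta_pos": [0,0,0],"yaw": 0,"hand": 9}]'

```text
clock: 13.3
eef_pos: [541.5, -168.5, 31.8]
eef_rot: [3.141, -0.001, -0.091]
wrist_force: [-2.4, 0.2, 7.4]
finger_gap: 15.2
```

```bash
python3 - <<'E'
from meas import *
s=manip.read_state();print(s["eef_pos"],s["eef_rot"],s["finger_gap"])
cam("wrist","w12")
E
```

```text
[ 541.52750212 -168.49883747   31.79025199] [ 3.14113390e+00 -1.38458803e-03 -9.10976095e-02] 15.161973244427406
```

View pics/w12.png

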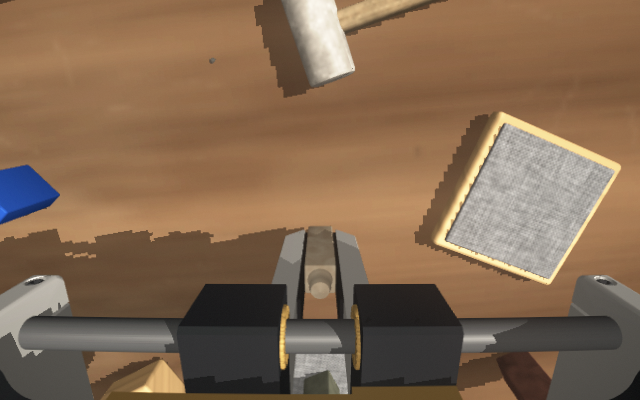

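Emit:
drive_tool --steps '[{"delta_pos": [0,0,10],"yaw": 0,"hand": 9},{"delta_pos": [0,0,20],"yaw": 0,"hand": 9},{"delta_pos": [0,0,20],"yaw": 0,"hand": 9},{"delta_pos": [0,0,10],"yaw": 0,"hand": 9},{"delta_pos": [0,0,0],"yaw": 0,"hand": 9}]'

```text
clock: 13.77
eef_pos: [542.1, -168.7, 93.4]
eef_rot: [3.14, -0.004, -0.091]
wrist_force: [1.2, 0.9, 0.1]
finger_gap: 14.9
```

```bash
python3 - <<'E'
from meas import *
s=manip.read_state();print(s["eef_pos"],s["finger_gap"])
for n in("scene0","side0"):
  c=dict(np.load(n+".npz"));P=cloud(c)
  m=(P[...,1]<-300)&(P[...,1]>-900)&(P[...,2]>40)&(P[...,0]>350)&(P[...,0]<800)
  q=P[m];print(n,len(q),np.percentile(q[:,1],[50,90,99,100]) if len(q) else "")
  q=q[q[:,1]>-600];print(len(q),q[:5].round())
E
```

```text
[ 542.12582766 -168.66192102   93.38573127] 14.865547374588528
scene0 7 [-305.49624918 -301.91126293 -300.45310971 -300.29109269]
7 [[ 431. -303.   41.]
 [ 431. -307.   40.]
 [ 430. -300.   41.]
 [ 425. -305.   40.]
 [ 423. -307.   40.]]
side0 17 [-304.43904447 -301.0299969  -300.47872588 -300.45846922]
17 [[ 437. -301.   42.]
 [ 436. -303.   41.]
 [ 434. -304.   41.]
 [ 430. -307.   41.]
 [ 427. -311.   40.]]
```

Emit:
drive_tool --steps '[{"delta_pos": [2,-18,0],"yaw": 0,"hand": 9},{"delta_pos": [3,-28,0],"yaw": 0,"hand": 9},{"delta_pos": [3,-30,0],"yaw": 0,"hand": 9},{"delta_pos": [2,-28,0],"yaw": 0,"hand": 9},{"delta_pos": [1.5,-18,0],"yaw": 0,"hand": 9}]'

```text
clock: 14.18
eef_pos: [552.1, -292.5, 89.6]
eef_rot: [-3.141, 0.001, -0.092]
wrist_force: [-0.1, -0.4, 0.2]
finger_gap: 14.8
```

Emit:
drive_tool --steps '[{"delta_pos": [0,0,0],"yaw": 0,"hand": 9},{"delta_pos": [0,0,0],"yaw": 0,"hand": 9},{"delta_pos": [0,0,0],"yaw": 0,"hand": 9}]'

```text
clock: 14.43
eef_pos: [552.3, -289.4, 90.0]
eef_rot: [-3.141, 0.001, -0.091]
wrist_force: [-0.7, 1.0, -0.8]
finger_gap: 15.0
```

```bash
python3 - <<'E'
from meas import *
s=manip.read_state();print(s["eef_pos"],s["eef_rot"],s["finger_gap"])
run(cam("wrist","w13"),["low"])
E
```

```text
[ 552.30233117 -289.36988253   89.95098753] [-3.14087055e+00  1.13939296e-03 -9.09067085e-02] 15.012663651477045
low [ 553.7 -291.6   83.    83.2   63.8] 8399
```

View pics/w13.png

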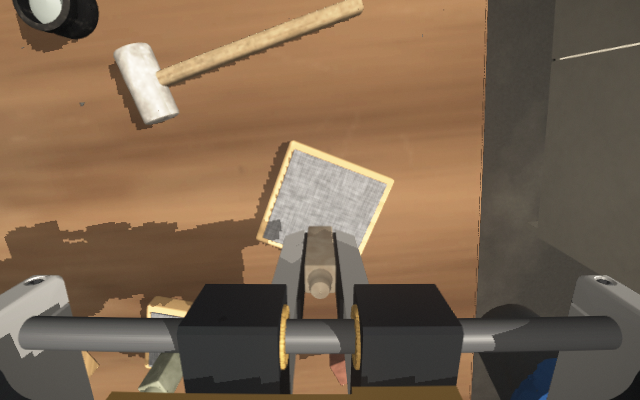

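Emit:
drive_tool --steps '[{"delta_pos": [0.7,-1,-15],"yaw": 0,"hand": 9},{"delta_pos": [0,0,-18],"yaw": 0,"hand": 9},{"delta_pos": [0,0,-8],"yaw": 0,"hand": 9},{"delta_pos": [0,0,-3],"yaw": 0,"hand": 9},{"delta_pos": [0,0,0],"yaw": 0,"hand": 9}]'

```text
clock: 14.9
eef_pos: [553.3, -290.4, 46.6]
eef_rot: [-3.141, 0.001, -0.09]
wrist_force: [0.1, 1.2, -1.5]
finger_gap: 14.8
```

Emit:
drive_tool --steps '[{"delta_pos": [0,0,-1],"yaw": 0,"hand": 9},{"delta_pos": [0,0,0],"yaw": 0,"hand": 9},{"delta_pos": [0,0,-1],"yaw": 0,"hand": 9},{"delta_pos": [0,0,0],"yaw": 0,"hand": 9},{"delta_pos": [0,0,0],"yaw": 0,"hand": 9}]'

```text
clock: 15.32
eef_pos: [553.6, -291.3, 45.7]
eef_rot: [3.141, -0.001, -0.091]
wrist_force: [-1.6, 3.0, 6.2]
finger_gap: 14.8
```

Contact felt at the expected height, so I release.

Emit:
drive_tool --steps '[{"delta_pos": [0,0,0],"yaw": 0,"hand": 18},{"delta_pos": [0,0,0],"yaw": 0,"hand": 22},{"delta_pos": [0,0,0],"yaw": 0,"hand": 32},{"delta_pos": [0,0,0],"yaw": 0,"hand": 45},{"delta_pos": [0,0,0],"yaw": 0,"hand": 45}]'

```text
clock: 15.73
eef_pos: [553.3, -291.3, 44.7]
eef_rot: [3.142, 0.0, -0.091]
wrist_force: [0.5, 0.7, -0.3]
finger_gap: 39.2
```

Emit:
drive_tool --steps '[{"delta_pos": [0,0,10],"yaw": 0,"hand": 45},{"delta_pos": [0,0,30],"yaw": 0,"hand": 45},{"delta_pos": [0,0,35],"yaw": 0,"hand": 45},{"delta_pos": [0,0,35],"yaw": 0,"hand": 45},{"delta_pos": [0,0,20],"yaw": 0,"hand": 45}]'

```text
clock: 16.15
eef_pos: [554.0, -291.7, 179.8]
eef_rot: [3.139, -0.004, -0.091]
wrist_force: [0.7, 0.0, 0.1]
finger_gap: 44.8
```

Emit:
drive_tool --steps '[{"delta_pos": [-28,5,0],"yaw": 0,"hand": 45},{"delta_pos": [-30,15,0],"yaw": 0,"hand": 45},{"delta_pos": [-30,15,0],"yaw": 0,"hand": 45},{"delta_pos": [-20,15,0],"yaw": 0,"hand": 45},{"delta_pos": [0,0,0],"yaw": 0,"hand": 45}]'

```text
clock: 16.57
eef_pos: [442.7, -239.5, 175.7]
eef_rot: [-3.141, 0.0, -0.091]
wrist_force: [0.3, -1.0, -0.1]
finger_gap: 44.8
```

```bash
python3 - <<'E'
from h import *
s=manip.read_state();print(s["eef_pos"],s["finger_gap"],s["wrist_force"])
for n in("wrist","side","scene"):
  c=cam(n,n+"14");P=cloud(c)
  for nm,x,y,h,H in(("short",429,-36,31,49),("med",446.5,-161,21,59),("tall",553.3,-291,14,66)):
    d=np.hypot(P[...,0]-x,P[...,1]-y)
    q=P[(d<25)&(P[...,2]>h+4)&(P[...,2]<95)]
    if len(q)<20: print(n,nm,"few",len(q));continue
    k=q[q[:,2]>h+H-11];lo=q[q[:,2]<h+20]
    t=P[(d<60)&(abs(P[...,2]-h)<3)][:,:2].astype(np.float32)
    print(n,nm,"zmax %.1f"%q[:,2].max(),"knob",np.round(cv2.minAreaRect(k[:,:2].astype(np.float32))[0],1),"plinth",np.round(cv2.minAreaRect(t)[0],1))
a=c["frame"]
E
```

```text
[ 442.6789858  -239.5429594   175.71786402] 44.8375422893433 [ 0.26089722 -1.04603593 -0.09636925]
wrist short zmax 81.5 knob [429.5 -37.7] plinth [428.9 -37.2]
wrist med zmax 80.9 knob [ 446.2 -160.9] plinth [ 447.2 -162. ]
wrist tall zmax 80.8 knob [ 551.6 -290.8] plinth [ 552.8 -291.5]
side short zmax 78.9 knob [426.9 -33.7] plinth [426.  -35.2]
side med zmax 78.7 knob [ 442.2 -157. ] plinth [ 445.3 -159.4]
side tall zmax 78.6 knob [ 549.4 -289.2] plinth [ 550.8 -291.1]
scene short zmax 79.7 knob [429.1 -34.8] plinth [429.1 -35.2]
scene med zmax 78.2 knob [ 446.7 -157.5] plinth [ 445.3 -159.7]
scene tall zmax 76.6 knob [ 552.  -287.6] plinth [ 552.6 -286.6]
```

View pics/side14.png

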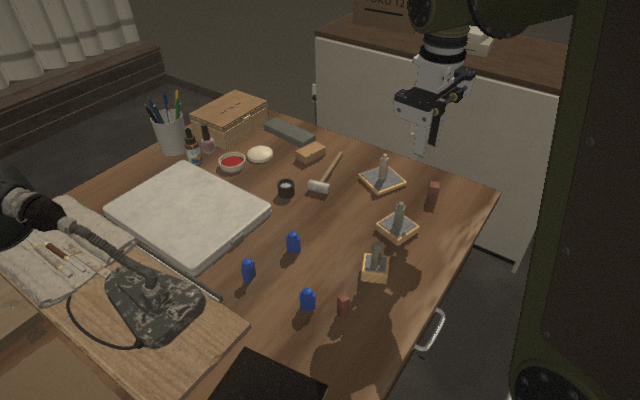

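View pics/wrist14.png

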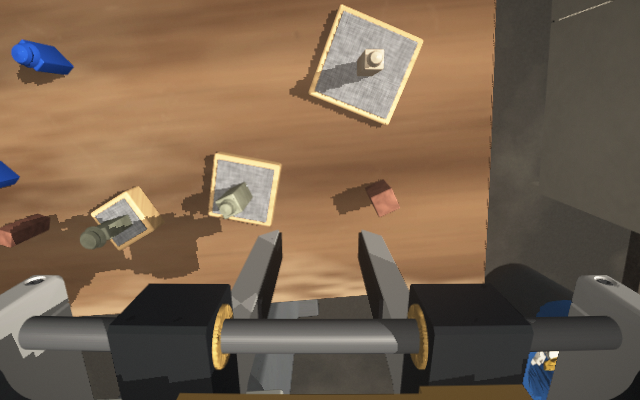

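```bash
python3 -c "
from cell import manip
print(manip.sign_off())"
```

```text
the job is handed in; nothing more can be done
None
```

All three knob-topped stones are standing upright on their plinths: tallest on the lowest, middle on the middle and shortest on the highest. I handed the job in at about 17 s of the 86 s allowed; sign-off gave no verdict.

- **Centring:** in the final three-camera check, each knob centre was within about 4 mm of its plinth's middle, against the 12 mm allowed. The wrist view, which I trust most, gave 1.5 mm or less. The largest disagreement was about 4 mm for the middle stone in the side view, probably because that camera sees mainly one side of the knob.
- **Knob heights:** the knob tops read 81–81.5 mm in the wrist view and 79 mm in the side view. The scene view gave 76.6–79.7 mm. The nominal height is 80 mm.
- **Left alone:** by eye in the final pictures, the two red flat-topped stones, the loupe and the blue look-alikes are where they stood. I did not re-measure their positions.
- **Arm:** it was clear of everything at hand-in. The largest wrist force I read was under 10 N, and no check failed.

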